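Hang the bench incubator's lift-off door and shut it

TASK

The door of the small bench incubator has been washed and stands drying in the wire rack. Hang it back on its lift-off hinge: with the door standing well open, feel for the two upright pintles with its two hinge sockets and lower it, without forcing or dropping it, until it sits fully down on both. Then swing it gently shut against the rubber seal and leave it there, with everything else on the bench left where it stands.

Things in the scene. Friction and masses are not known exactly. Their poses are not given: they have to be found in the camera images.
- door_mid (a point): Centre of the door leaf: grey frame round a clear window, 180 mm wide (y), 180 tall (z), 10 thick (x), about 0.34 kg. Starts upright in the rack, lower edge 15 mm above the bench; its bare top edge is free to grip. The outer face, with the pull, looks along -x; hinge edge at -y, free edge at +y. No pose is given for the door's points while the fingers hold it.
- door_pull (a point): Middle of the black bar pull on the door's outer face: 24 mm in front of the leaf's middle plane, 76 mm from the centre line towards the free edge, level with door_mid; the bar is 8 mm thick and the pull 68 mm tall in all, upright. The rest of the outer face is flat.
- socket_lo (a point): Mouth (centre of the open underside) of the lower hinge socket: steel tube, 18.5 mm outside, bore 10.5 mm, 22 mm deep, capped on top, held to the door by a thin web. It lies in the leaf's middle plane, 108 mm from the centre line towards -y, 65 mm below door_mid (25 mm above the lower edge). Axes as door_mid.
- socket_up (a point): Mouth of the upper hinge socket, same size, exactly 90 mm above socket_lo (115 mm above the door's lower edge). Axes as door_mid.
- incubator: White bench incubator, fixed: 240 mm deep (x), 230 wide (y), 270 tall; origin on the bench under its centre. Its open front looks along -x, at x = -120 mm; the hinge is at its -y front edge. A hung door has the incubator's yaw when shut, plus the opening angle (counter-clockwise from above) when open; it swings freely and stays where left, no catch. Hung, its edges are 60 and 240 mm above the bench.
- seal_mid (a point): Middle of the front opening, in the plane of the face of the black rubber seal that runs round it; the seal stands 10 mm proud of the incubator's front and the shut door's inner face rests on it. Axes as the incubator.
- hinge_lo (a point): Drawn place of lower pintle's foot: x -138.5, y -108, z 85 mm in the incubator's frame. The pintle is an upright steel pin, 8 mm thick, 18 mm tall, tip chamfered 0.6 mm, on a flat lug (the shoulder the socket rests on). The hinge strip is screwed on through slots: the true pintles stand up to 6 mm off along the incubator's y and 1 mm along x, at the true height. Only sight or feel tells where.
- hinge_up (a point): Drawn place of the upper pintle's foot, 90 mm straight above hinge_lo: same pin and lug, same offset (both pintles are on one steel strip, one exactly above the other; the strip's plate is 15 mm behind their axis). Axes as the incubator.
- rack: Low wire draining rack, fixed, about 170 x 120 mm; origin on the bench under the door's slot, x across the slot. The door stands between two wire hoops 66 mm high, 12 mm apart, so it must rise 55 mm to come clear; its outer face looks to the rack's -x. A steel shelf plate, 125 mm high, stands in another slot 73 mm away on the -x side, to be left there.

How it is judged:
On the way:
1. the door hangs fully down on both pintles while standing open (horizontal distance between socket_lo and hinge_lo below 0.0085 m and z of socket_lo in the frame of hinge_lo between -0.004 and 0.004 m and horizontal distance between socket_up and hinge_up below 0.0085 m and z of socket_up in the frame of hinge_up between -0.004 and 0.004 m and angle between the x axis of door_mid and the x axis of incubator, either way round above 0.5 rad), for 0.2 s.
At the end, for the whole second after the job is handed in: both sockets sit on their pintles (each mouth within 4 mm of the height of its hinge point and 8.5 mm of it sideways), the door is shut (within 0.08 rad of the incubator's heading) and at rest (horizontal distance between socket_lo and hinge_lo below 0.0085 m and z of socket_lo in the frame of hinge_lo between -0.004 and 0.004 m and horizontal distance between socket_up and hinge_up below 0.0085 m and z of socket_up in the frame of hinge_up between -0.004 and 0.004 m and angle between the x axis of door_mid and the x axis of incubator, either way round below 0.08 rad and linear speed of door below 0.02 m/s); the robot touches nothing.
It fails at once if the door is forced or dropped onto the hinge (contact force between door and hinge_strip above 60 N).
It fails at once if the door is slammed or forced against the incubator (contact force between door and incubator above 40 N).
It fails at once if another thing on the bench is pushed away (distance of any of shelf_plate, flask_a, flask_b, tip_box, tube_rack, wash_bottle, tally_counter from where it was at the start of the episode above 0.03 m).
It also fails if it takes over 72 s, if anything falls off the work surface, if the arm or the gripper's body presses on something with over 40 N, if the wrist force passes 120 N, or if a joint passes its speed limit or range.

ROBOT

A 6-joint arm with a two-finger parallel gripper is mounted at the origin on the work surface. World frame = base frame: x ahead of the robot, y to its left, z up, the work surface at z = 0. Lengths are in m, angles in rad, forces in N, time in s.
With the tool pointing down it reaches from about 0.4 to 0.825 m from the base axis. Payload 7 kg.
Tool frame: the origin (TCP) lies midway between the tips of the shut fingers; the grasp point (between the pads) lies 19 mm behind it; z points along the fingers, y is the line along which they close (so a half turn about z gives the same grasp; the last joint's range is limited). The gripper opens to 88 mm and grips with 3 to 60 N. Pads are 19 mm wide; open, the fingers measure 130 mm over their backs; the gripper's body (78 mm by 193 mm) begins 47 mm behind the grasp point.
Start: joints at [1.577, 0.359, 0.012, 0, -1.224, -0.288], TCP at [0.188, 0.648, 0.227] pointing down, gripper open.
Joint ranges: [-3.07, 3.07], [-1.43, 2.12], [-1.02, 1.25], [-3.03, 1.67], [-3.05, -0], [-3.03, 3.03]. Speed limits (rad/s): [2.39, 2.39, 3.01, 3.14, 3.14, 3.14].

INTERFACE

Orientations are given as [roll, pitch, yaw] about the fixed x, y, z axes, in that order (R = Rz(yaw) Ry(pitch) Rx(roll)).
In Python, from station import arm gives the robot as it stands.
- The arm moves only by the tool servo_tool, never from a script. Its argument "deltas" is a list of rows, each a list of 7 numbers: the closure, from -1 (fully open) to 1 (shut), then the shift along the tool's x, y, z in mm, then the turn, a rotation vector about the tool's x, y, z in degrees. In form: [[gripper, x, y, z, ax, ay, az], ...]. A call has 1 to 20 rows; each row shifts and turns the commanded pose from where the row before left it, along the tool's axes as they then stand; what a row does not reach is not made up. A row lasts 1/12 s, in which the tool goes at most 41.7 mm and 7.16 degrees, less where a joint would pass 70% of its speed; a pose out of reach is approached as far as the arm can. A call is refused whole if a number of a shift passes 41.7 or a number of a turn 7.16, either way. A call with a gripper value outside its range is refused whole. The fingers move at their own pace and stop on an object; "squeeze" is the grip in N (left out, the last holds). Time passes only in rows, so rows that do not move let the fingers close. It gives the time, the measured TCP pose, the force, the opening and the grip force at its end, in the units of the state.
- arm.get_state(): the state, without advancing time (a new reading comes with each control period).
- arm.grab_frame(name): name is "scene" or "top" or "wrist"; returns a dict with "color" (384x512x3 uint8, red, green, blue), "K" (3x3 intrinsics, pixels), "distortion" ([k1, k2, p1, p2, k3] as OpenCV has them; the pictures are not rectified), "position" and "orientation" of the camera in the world. Camera axes: x right, y down, z forward; pixel columns grow to the right and rows downward; lengths in m; the calibration is good to about 2 mm. A picture is of the moment at which its call begins. There is no depth.
- arm.job_done(): hands the job in; it is judged then, once.
Trained networks look in a picture, given as the dict that the camera call returned (one of the last four; its "shot" number tells which), for a name from the list of things; names that differ only in an ending like _2 or _b are one class to them, and where a whole thing is asked for, a point or a joint stands for the part that bears it (a point fixed in the world has none). Each returns a list of dicts, best first, with "conf" (0 to 1); they miss things now and then, are a little off and sometimes report something else, mostly with a low value. They report only what shows in the picture. A call takes as long as a camera call.
- arm.recognise(query, picture): "at" ([x, y, z] in m, in the coordinates of the camera as it stood for that picture, good to about 4 mm: the middle of the surface that is visible of it).
The state is a dict: "t": time; "q": joint angles; "qd": joint speeds; "joint_efforts": joint torques, N m; "eef_pos": TCP position; "ee_rot": TCP orientation; "force": force on the tool from outside, world axes, zero at the start; "moment": the same for the moment, N m; "width": finger opening in m; "gripper_force": force on a finger pad.
Only numpy, scipy, OpenCV 4.12 (cv2) and the standard library are available. Lean on these libraries where they do the work, as an engineer would, in place of code of your own. Each camera call takes 0.05 s, during which the arm holds its last target. There are 200 camera calls.

## Working session

There is one attempt and no reset: what is moved stays moved. The work goes in short steps, Python scripts to look and compute and a tool call to move; the robot and the scene stay as the last step left them, time stands still between calls to the robot, and variables do not carry over. Pictures are saved under pics/ and viewed, at most 10 in all, crops included, and the job is handed in when it is done.

Besides the shell and the picture viewer there is one more tool, called after "Emit:" in YAML: its name, and indented under it one key for each argument. servo_tool: Moves the arm, as the interface text tells. Its arguments: {"type":"object","properties":{"deltas":{"type":"array","items":{"type":"array","items":{"type":"number"}}},"squeeze":{"type":"number"}},"required":["deltas"]}

```bash
mkdir -p pics; ls; cat > h.py <<'E'
import numpy as np, cv2
from scipy.spatial.transform import Rotation as R
from station import arm
def pose(f):
    o=np.array(f["orientation"]); 
    Rm=o if o.shape==(3,3) else (R.from_euler('xyz',o).as_matrix() if o.size==3 else R.from_quat(o).as_matrix())
    return Rm,np.array(f["position"])
def world(f,p): Rm,t=pose(f); return Rm@np.array(p)+t
def proj(f,P):
    Rm,t=pose(f); c=(np.atleast_2d(P)-t)@Rm
    return cv2.projectPoints(c,np.zeros(3),np.zeros(3),np.array(f["K"],float),np.array(f["distortion"],float))[0][:,0]
def ray(f,uv):
    Rm,t=pose(f); n=cv2.undistortPoints(np.array([[uv]],float),np.array(f["K"],float),np.array(f["distortion"],float))[0,0]
    return t,Rm@np.array([n[0],n[1],1.])
def plane(f,uv,z):
    t,d=ray(f,uv); return t+d*(z-t[2])/d[2]
def tri(obs):
    A=np.zeros((3,3));b=np.zeros(3)
    for f,uv in obs:
        t,d=ray(f,uv); d=d/np.linalg.norm(d); M=np.eye(3)-np.outer(d,d); A+=M;b+=M@t
    return np.linalg.solve(A,b)
def save(f,n): cv2.imwrite(n,cv2.cvtColor(f["color"],cv2.COLOR_RGB2BGR))
np.set_printoptions(precision=4,suppress=True)
E
python3 - <<'E'
from h import *
s=arm.get_state(); print(s)
for n in ["scene","top","wrist"]:
    f=arm.grab_frame(n); save(f,f"pics/{n}0.png")
    print(n,f["position"],f["orientation"],np.array(f["K"]).ravel()[[0,2,4,5]],f["distortion"])
    for q in ["door_mid","door_pull","socket_lo","socket_up","incubator","seal_mid","hinge_lo","hinge_up","rack","shelf_plate"]:
        try:
            for d in arm.recognise(q,f)[:2]: print(q,d["conf"],world(f,d["at"]))
        except Exception as e: print(q,e)
a=[cv2.imread(f"pics/{n}0.png") for n in ["scene","top"]]
cv2.imwrite("pics/a.png",cv2.resize(np.vstack(a),None,fx=.78,fy=.78))
E
```

```text
pics
{'t': 0.0, 'q': array([ 1.5771,  0.3594,  0.011 , -0.0004, -1.2241, -0.2881]), 'qd': array([-0.0009, -0.0003,  0.0026,  0.0015, -0.0007,  0.0012]), 'joint_efforts': array([  0.0003, -58.2721,  29.3054,   6.9971,   0.0068,  -0.0002]), 'eef_pos': array([0.1876, 0.6479, 0.2256]), 'ee_rot': array([ 3.1399, -0.0001, -0.2819]), 'force': array([-0.1048,  0.1822,  0.0051]), 'moment': array([-0.0204, -0.0087, -0.0518]), 'gripper_force': 0.0, 'width': 0.08738572266204431}
scene [ 1.3495 -0.2114  0.7741] [-2.2141 -0.0237  1.2278] [495.131  245.9781 495.131  196.7947] [-0.0197  0.      0.      0.      0.    ]
door_mid 0.58 [0.5484 0.3518 0.1195]
door_pull 0.61 [0.5506 0.3477 0.1214]
socket_lo 0.65 [0.5508 0.3492 0.1163]
socket_up 0.65 [0.5486 0.3422 0.12  ]
incubator 0.86 [ 0.6619 -0.2149  0.2305]
seal_mid 0.96 [ 0.6624 -0.2141  0.2286]
hinge_lo 0.91 [ 0.6616 -0.2187  0.2299]
hinge_up 0.89 [ 0.66   -0.2125  0.2263]
rack 0.71 [0.5945 0.3305 0.0266]
shelf_plate it knows: door_mid, door_pull, hinge_lo, hinge_up, incubator, rack, seal_mid, socket_lo, socket_up
top [0.3594 0.1225 1.2305] [-2.966
[... 176 characters left out ...]
cket_lo 0.67 [0.5458 0.3477 0.1515]
socket_lo 0.18 [ 0.5633 -0.1806  0.2691]
socket_up 0.88 [0.5432 0.3451 0.1496]
incubator 0.91 [ 0.5656 -0.1817  0.2678]
seal_mid 0.78 [ 0.5622 -0.182   0.272 ]
hinge_lo 0.85 [ 0.5606 -0.1855  0.2687]
hinge_up 0.6 [ 0.566  -0.1817  0.2701]
rack 0.73 [ 0.5627 -0.1817  0.2691]
rack 0.58 [0.5265 0.346  0.0137]
shelf_plate it knows: door_mid, door_pull, hinge_lo, hinge_up, incubator, rack, seal_mid, socket_lo, socket_up
wrist [0.251  0.6303 0.3849] [ 2.8912  0.0003 -1.8526] [332.0187 252.4387 332.0187 191.4015] [-0.0935  0.      0.      0.      0.    ]
shelf_plate it knows: door_mid, door_pull, hinge_lo, hinge_up, incubator, rack, seal_mid, socket_lo, socket_up
```

View pics/a.png

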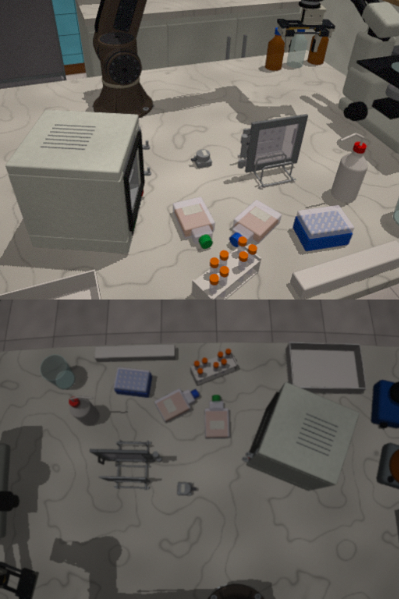

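```bash
python3 - <<'E'
import cv2,numpy as np
t=cv2.imread("pics/top0.png")
a=t[165:245,100:240]; b=t[90:250,300:470]
A=cv2.resize(a,None,fx=4,fy=4,interpolation=2)[:, :560]; B=cv2.resize(b,None,fx=3,fy=3,interpolation=2)
c=np.zeros((600,800,3),np.uint8); 
A=cv2.resize(a,(392,224),interpolation=2); B=cv2.resize(b,(408,384),interpolation=2)
s=cv2.imread("pics/scene0.png"); S=cv2.resize(s[120:250,290:400],(392,464)); 
S2=cv2.resize(s[140:320,10:200],(408,387))
c=np.zeros((600,800,3),np.uint8); c[:224,:392]=A; c[:384,392:]=B
S=cv2.resize(s[130:250,300:400],(312,374)); c[226:600,:312]=S
cv2.imwrite("pics/b.png",cv2.convertScaleAbs(c,alpha=1.7))
E
```

```text
(no output)
```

View pics/b.png

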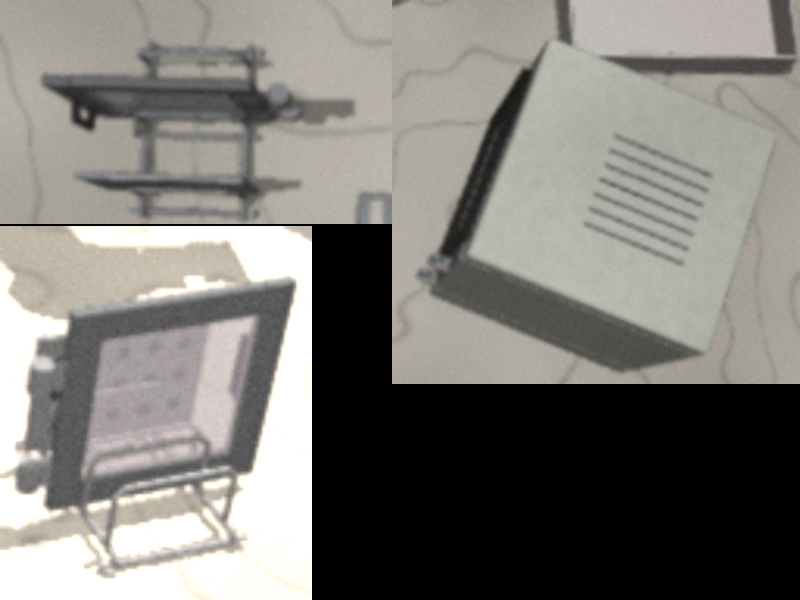

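```bash
python3 - <<'E'
from h import *
from scipy.optimize import least_squares
f=arm.grab_frame("top")
def w2(x,y,yaw,p): 
    c,s=np.cos(yaw),np.sin(yaw); p=np.array(p,float); q=p.copy(); q[:,0]=x+c*p[:,0]-s*p[:,1]; q[:,1]=y+s*p[:,0]+c*p[:,1]; return q
px=np.array([(366.2,106.7),(460.4,145.4),(429.2,236.7),(332.5,197.5)])
L=[(-.12,.115,.27),(.12,.115,.27),(.12,-.115,.27),(-.12,-.115,.27)]
r=least_squares(lambda v:(proj(f,w2(*v,L))-px).ravel(),[.56,-.18,-2.04]); print("inc",r.x,np.degrees(r.x[2]),r.fun.round(1))
h=w2(*r.x,[(-.1385,-.108,.085),(-.1385,-.108,.175),(-.1385,-.108,.103),(-.1385,-.108,.193)]); print("hinge",h[0]); print(proj(f,h))
a=plane(f,(115.4,193.2),.195); b=plane(f,(193.6,198.6),.195); print("door",a,b,(a+b)/2,np.linalg.norm(a-b),np.degrees(np.arctan2(*(a-b)[[1,0]]))-90)
s=arm.get_state(); Rt=R.from_euler('xyz',s["ee_rot"]).as_matrix(); print(Rt)
fw=arm.grab_frame("wrist"); Rw,t=pose(fw); print("cam in tool",Rt.T@(t-s["eef_pos"]),(Rt.T@Rw))
np.save("inc.npy",r.x)
E
```

```text
inc [ 0.5802 -0.2016 -1.9781] -113.33466298045344 [-0.9 -1.5  0.9 -0.2  2.3  1.8 -2.1 -0.4]
hinge [ 0.5359 -0.0316  0.085 ]
[[312.7165 204.1543]
 [317.5632 198.3112]
 [313.6264 203.0579]
 [318.6291 197.0251]]
door [0.5518 0.4472 0.195 ] [0.5362 0.2604 0.195 ] [0.544  0.3538 0.195 ] 0.1875353525106826 -4.775547644794997
[[ 0.9606 -0.2781  0.    ]
 [-0.2781 -0.9606 -0.    ]
 [ 0.      0.     -1.    ]]
cam in tool [ 0.0658 -0.0003 -0.1584] [[-0.0001 -0.9688 -0.2478]
 [ 1.      0.     -0.0004]
 [ 0.0004 -0.2478  0.9688]]
```

Emit:
servo_tool:
  deltas:
    - [-1,0,0,0,0,0,6.6]
    - [-1,0,0,0,0,0,6.6]
    - [-1,0,0,0,0,0,6.6]
    - [-1,0,0,0,0,0,6.6]
    - [-1,0,0,0,0,0,6.6]
    - [-1,0,0,0,0,0,6.6]
    - [-1,0,0,0,0,0,6.6]
    - [-1,0,0,0,0,0,6.5]
    - [-1,0,0,0,0,0,6.5]
    - [-1,0,0,0,0,0,6.5]
    - [-1,0,0,0,0,0,6.5]
    - [-1,0,0,0,0,0,6.5]

```text
t: 2.6
eef_pos: [0.1877, 0.6484, 0.2266]
ee_rot: [3.142, -0.0, -1.661]
force: [-0.1, 0.8, -0.6]
width: 0.0874
gripper_force: 0.0
```

Emit:
servo_tool:
  deltas:
    - [-1,29,-21,0,0,0,0]
    - [-1,29,-21,0,0,0,0]
    - [-1,29,-21,0,0,0,0]
    - [-1,29,-21,0,0,0,0]
    - [-1,29,-21,0,0,0,0]
    - [-1,29,-21,0,0,0,0]
    - [-1,29,-21,0,0,0,0]
    - [-1,29,-21,0,0,0,0]
    - [-1,29,-21,0,0,0,0]
    - [-1,29,-21,0,0,0,0]
    - [-1,29,-21,0,0,0,0]
    - [-1,29,-21,0,0,0,0]
    - [-1,29,-21,0,0,0,0]
    - [-1,29,-21,0,0,0,0]
    - [-1,29,-21,0,0,0,0]
    - [-1,29,-21,0,0,0,0]
    - [-1,29,-22,0,0,0,0]
    - [-1,29,-22,0,0,0,0]
    - [-1,29,-22,0,0,0,0]
    - [-1,0,0,-14,0,0,0]

```text
t: 4.27
eef_pos: [0.5425, 0.0607, 0.238]
ee_rot: [3.138, -0.003, -1.66]
force: [-0.7, -0.1, -0.3]
width: 0.0875
gripper_force: 0.0
```

```bash
python3 - <<'E'
from h import *
s=arm.get_state(); print(s["t"],s["eef_pos"],np.degrees(s["ee_rot"]))
f=arm.grab_frame("wrist"); save(f,"pics/w1.png")
import pickle; pickle.dump(f,open("w1.pkl","wb"))
v=np.load("inc.npy"); c,q=np.cos(v[2]),np.sin(v[2]); h=v[:2]+np.array([[c,-q],[q,c]])@[-.1385,-.108]
print(h,proj(f,[[*h,.085],[*h,.103],[*h,.175],[*h,.193]]))
for n in ["hinge_up","seal_mid","incubator"]: print(n,[(d["conf"],world(f,d["at"])) for d in arm.recognise(n,f)[:2]])
cv2.imwrite("pics/w1b.png",cv2.resize(cv2.imread("pics/w1.png"),None,fx=1.55,fy=1.55,interpolation=2))
E
```

```text
4.2667 [0.5425 0.0607 0.238 ] [179.7672  -0.1481 -95.0866]
[ 0.5359 -0.0316] [[249.3569  77.3332]
 [249.2631  75.427 ]
 [248.7323  64.6509]
 [248.5397  60.7441]]
hinge_up [(0.83, array([ 0.5864, -0.0721,  0.0767]))]
seal_mid [(0.64, array([ 0.5856, -0.0781,  0.0741]))]
incubator [(0.62, array([ 0.584 , -0.0718,  0.0728]))]
```

View pics/w1b.png

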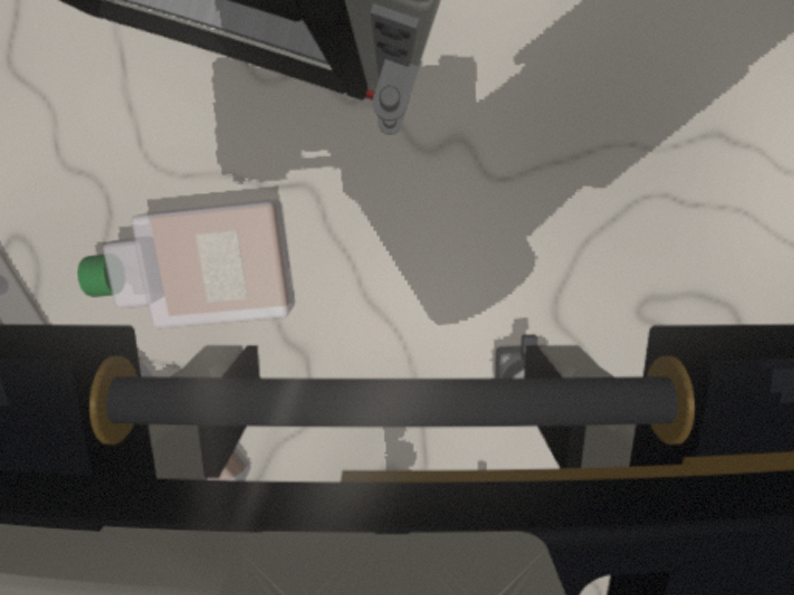

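```bash
python3 - <<'E'
import cv2
a=cv2.imread("pics/w1.png")[40:95,225:285]
cv2.imwrite("pics/w1c.png",cv2.convertScaleAbs(cv2.resize(a,None,fx=10,fy=10,interpolation=2),alpha=1.5))
E
```

```text
(no output)
```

View pics/w1c.png

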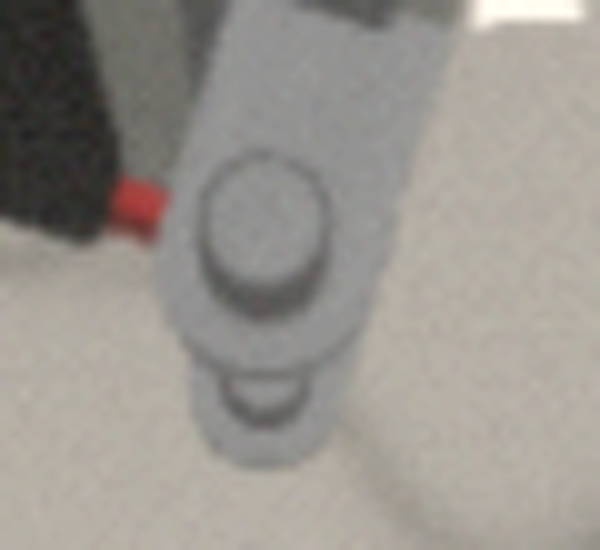

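Emit:
servo_tool:
  deltas:
    - [-1,-20,1.8,0,0,0,0]
    - [-1,-28,2.6,0,0,0,0]
    - [-1,-28,2.6,0,0,0,0]
    - [-1,-28,2.6,0,0,0,0]
    - [-1,-28,2.6,0,0,0,0]
    - [-1,-28,2.6,0,0,0,0]
    - [-1,-28,2.6,0,0,0,0]
    - [-1,-28,2.6,0,0,0,0]
    - [-1,-28,2.6,0,0,0,0]
    - [-1,-20,1.8,0,0,0,0]
    - [-1,-13,1,0,0,0,0]
    - [-1,0,0,0,0,0,0]

```text
t: 5.47
eef_pos: [0.5389, 0.3462, 0.2397]
ee_rot: [3.141, -0.0, -1.652]
force: [0.5, -1.2, -0.3]
width: 0.0878
gripper_force: 0.0
```

```bash
python3 - <<'E'
from h import *
import pickle
f1=pickle.load(open("w1.pkl","rb")); print("pin",plane(f1,(251.0,61.3),.193))
s=arm.get_state(); print(s["t"],s["eef_pos"],np.degrees(s["ee_rot"]))
f=arm.grab_frame("wrist"); save(f,"pics/w2.png")
pickle.dump(f,open("w2.pkl","wb"))
cv2.imwrite("pics/w2b.png",cv2.convertScaleAbs(cv2.resize(cv2.imread("pics/w2.png"),None,fx=1.55,fy=1.55,interpolation=2),alpha=1.4))
E
```

```text
pin [ 0.5345 -0.0312  0.193 ]
5.4667 [0.5389 0.3462 0.2397] [179.9687  -0.0283 -94.6708]
```

View pics/w2b.png

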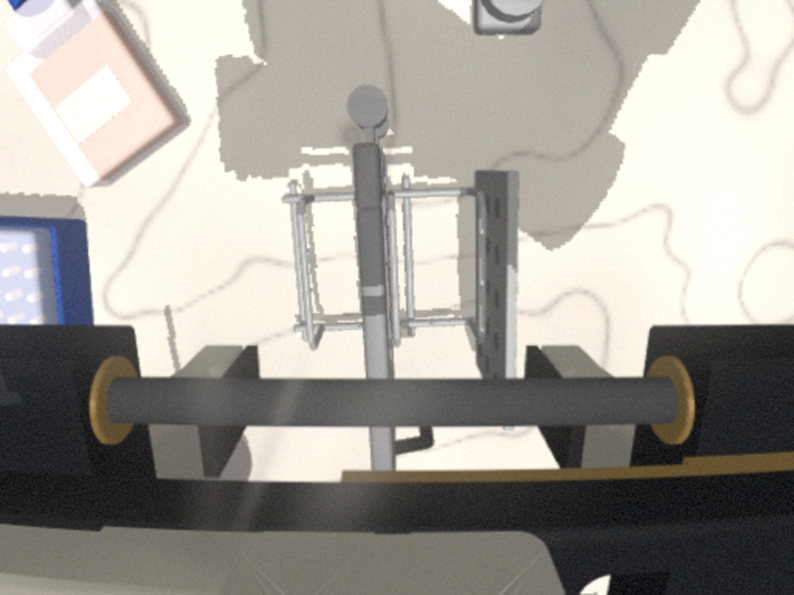

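```bash
python3 - <<'E'
from h import *
import pickle
f=pickle.load(open("w2.pkl","rb"))
a=plane(f,(236.8,94.2),.195); b=plane(f,(246.8,300),.195); c=plane(f,(236.8,67.6),.155)
d=b-a; yaw=np.degrees(np.arctan2(d[1],d[0]))-90
u=d/np.linalg.norm(d); print(a,b,"yaw",yaw,"socket",c,"mid from hinge edge",a+u*.09,"mid from socket",c+u*.108)
g=a+u*.075; s=arm.get_state(); Rt=R.from_euler('xyz',s["ee_rot"]).as_matrix()
print("grip target",g,"delta tool mm",1000*Rt.T@(np.array([g[0],g[1],.164])-s["eef_pos"]))
E
```

```text
[0.5418 0.2724 0.195 ] [0.5477 0.4098 0.195 ] yaw -2.454424700618901 socket [0.5418 0.2527 0.155 ] mid from hinge edge [0.5456 0.3623 0.195 ] mid from socket [0.5464 0.3606 0.155 ]
grip target [0.545  0.3473 0.195 ] delta tool mm [-3.135  -5.7299 75.8838]
```

Emit:
servo_tool:
  deltas:
    - [-1,-3,-6,0,0,0,-2.2]
    - [-1,0,0,15,0,0,0]
    - [-1,0,0,20,0,0,0]
    - [-1,0,0,20,0,0,0]
    - [-1,0,0,15,0,0,0]
    - [-1,0,0,6,0,0,0]
    - [1,0,0,0,0,0,0]
    - [1,0,0,0,0,0,0]
    - [1,0,0,0,0,0,0]
    - [1,0,0,0,0,0,0]
    - [1,0,0,0,0,0,0]
    - [1,0,0,0,0,0,0]
    - [1,0,0,0,0,0,0]
    - [1,0,0,0,0,0,0]
  squeeze: 40

```text
t: 6.68
eef_pos: [0.5461, 0.3461, 0.1648]
ee_rot: [-3.141, 0.0, -1.617]
force: [-0.5, -0.3, -0.2]
width: 0.0396
gripper_force: 0.0
```

Emit:
servo_tool:
  deltas:
    - [1,0,0,0,0,0,0]
    - [1,0,0,0,0,0,0]
    - [1,0,0,0,0,0,0]
    - [1,0,0,0,0,0,0]
    - [1,0,0,0,0,0,0]
    - [1,0,0,0,0,0,0]
    - [1,0,0,0,0,0,0]
    - [1,0,0,0,0,0,0]

```text
t: 7.35
eef_pos: [0.546, 0.346, 0.1645]
ee_rot: [3.141, -0.0, -1.617]
force: [0.3, -0.1, 0.1]
width: 0.0099
gripper_force: 40.0
```

Emit:
servo_tool:
  deltas:
    - [1,0,0,-5,0,0,0]
    - [1,0,0,-10,0,0,0]
    - [1,0,0,-15,0,0,0]
    - [1,0,0,-15,0,0,0]
    - [1,0,0,-15,0,0,0]
    - [1,0,0,-15,0,0,0]
    - [1,0,0,-15,0,0,0]
    - [1,0,0,-10,0,0,0]
    - [1,0,0,-3,0,0,0]
    - [1,0,0,0,0,0,0]
    - [1,0,0,0,0,0,0]
    - [1,0,0,0,0,0,0]

```text
t: 8.35
eef_pos: [0.5456, 0.3457, 0.2664]
ee_rot: [3.14, -0.001, -1.617]
force: [-0.6, -0.4, -3.4]
width: 0.0097
gripper_force: 40.0
```

```bash
python3 - <<'E'
from h import *
import pickle
s=arm.get_state(); print(s["t"],s["eef_pos"],np.degrees(s["ee_rot"]),s["force"],s["moment"])
f=arm.grab_frame("wrist"); save(f,"pics/w3.png")
pickle.dump((f,s),open("w3.pkl","wb"))
a=cv2.imread("pics/w3.png")[10:110,180:300]
cv2.imwrite("pics/w3c.png",cv2.convertScaleAbs(cv2.resize(a,None,fx=6,fy=6,interpolation=2),alpha=1.5))
E
```

```text
8.35 [0.5456 0.3457 0.2664] [179.9162  -0.0679 -92.6514] [-0.5977 -0.3855 -3.3725] [ 0.0389 -0.0769  0.0359]
```

View pics/w3c.png

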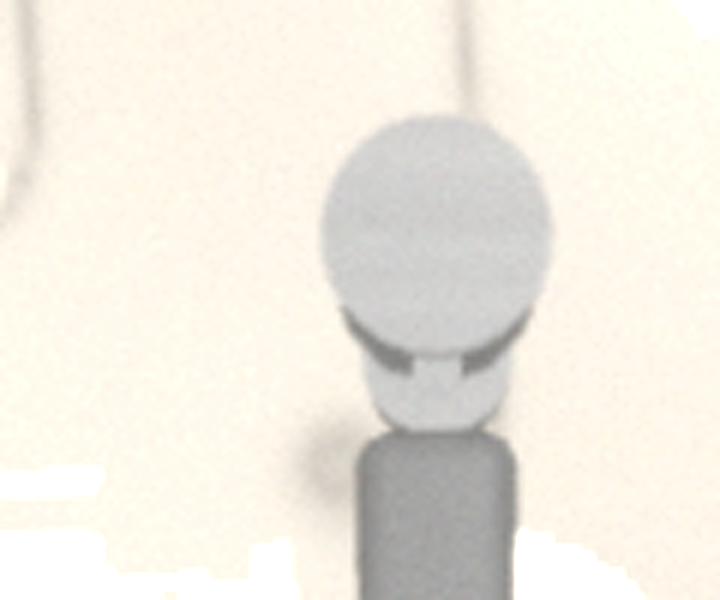

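```bash
python3 - <<'E'
from h import *
import pickle
f,s=pickle.load(open("w3.pkl","rb")); f1=pickle.load(open("w1.pkl","rb"))
Rt=R.from_euler('xyz',s["ee_rot"]).as_matrix(); T=np.array(s["eef_pos"])
for zc in (-.006,-.009,-.012):
    z=T[2]+zc
    c=plane(f,(252.4,48.6),z); l=plane(f,(252.4,69.3),z-.09)
    w=proj(f,[c+[.00925,0,0],c-[.00925,0,0]]); wl=proj(f,[l+[.00925,0,0],l-[.00925,0,0]])
    print(zc,"cap",c,"in tool",1000*Rt.T@(c-T),"low",1000*Rt.T@(l-T),"w",(w[0]-w[1])[0]*6,(wl[0]-wl[1])[0]*6)
pin=plane(f1,(251.0,61.3),.193)
print("pin in own tool frame at w1", pin)
E
```

```text
-0.006 cap [0.5409 0.253  0.2604] in tool [92.8065  0.3613  6.1105] low [93.0216  0.4    96.111 ] w -236.74617907385783 -151.50430949001634
-0.009 cap [0.5409 0.2525 0.2574] in tool [93.2987  0.3626  9.1111] low [93.3423  0.4014 99.1113] w -232.50700368900812 -149.7392035574087
-0.012 cap [0.5409 0.252  0.2544] in tool [93.791   0.3639 12.1117] low [ 93.6629   0.4027 102.1117] w -228.41692236526683 -148.01474734416695
pin in own tool frame at w1 [ 0.5345 -0.0312  0.193 ]
```

Emit:
servo_tool:
  deltas:
    - [1,10,-0.7,2.5,0,0,0]
    - [1,20,-0.7,2.5,0,0,0]
    - [1,28,-0.7,2.5,0,0,0]
    - [1,28,-0.7,2.5,0,0,0]
    - [1,28,-0.7,2.5,0,0,0]
    - [1,28,-0.7,2.5,0,0,0]
    - [1,28,-0.7,2.5,0,0,0]
    - [1,28,-0.7,2.5,0,0,0]
    - [1,28,-0.7,2.5,0,0,0]
    - [1,25,-0.4,2.5,0,0,0]
    - [1,18,0,0,0,0,0]
    - [1,10,0,0,0,0,0]
    - [1,4.7,0,0,0,0,0]
    - [1,0,0,0,0,0,0]
    - [1,0,0,0,0,0,0]
    - [1,0,0,0,0,0,0]
    - [1,0,0,0,0,0,0]

```text
t: 9.82
eef_pos: [0.5397, 0.0632, 0.2424]
ee_rot: [3.141, 0.0, -1.616]
force: [-0.5, -0.7, -3.3]
width: 0.0097
gripper_force: 40.0
```

```bash
python3 - <<'E'
from h import *
import pickle
s=arm.get_state(); print(s["t"],s["eef_pos"],np.degrees(s["ee_rot"]),s["force"],s["moment"])
f=arm.grab_frame("wrist"); save(f,"pics/w4.png")
pickle.dump((f,s),open("w4.pkl","wb"))
Rt=R.from_euler('xyz',s["ee_rot"]).as_matrix(); T=np.array(s["eef_pos"])
c=T+Rt@[.0933,.00036,.0091]; print("socket",c,"err tool mm",1000*Rt.T@(np.array([.5345,-.0312,c[2]])-c))
a=cv2.imread("pics/w4.png")[10:110,180:300]
cv2.imwrite("pics/w4c.png",cv2.convertScaleAbs(cv2.resize(a,None,fx=6,fy=6,interpolation=2),alpha=1.5))
E
```

```text
9.8167 [0.5397 0.0632 0.2424] [179.9942   0.0031 -92.5884] [-0.4817 -0.698  -3.3003] [ 0.0177 -0.035   0.0231]
socket [ 0.5352 -0.03    0.2333] err tool mm [ 1.2001  0.6172 -0.    ]
```

View pics/w4c.png

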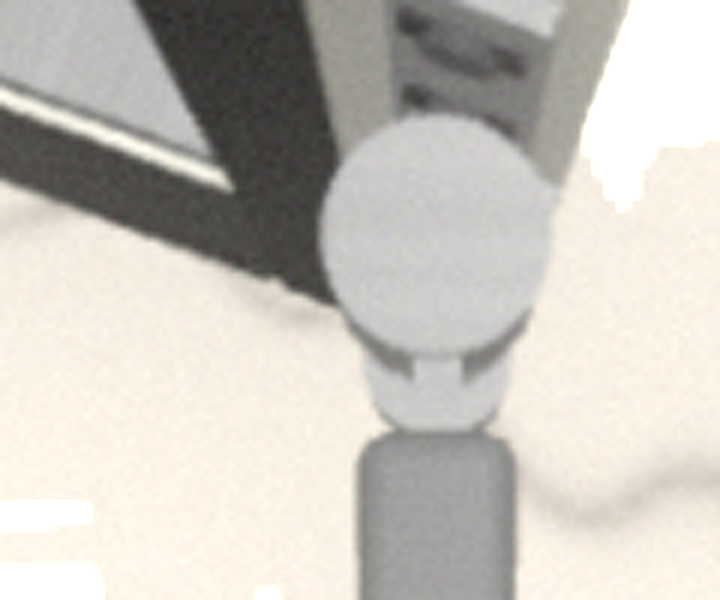

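Emit:
servo_tool:
  deltas:
    - [1,1.2,0.6,4,0,0,0]
    - [1,0,0,4,0,0,0]
    - [1,0,0,3,0,0,0]
    - [1,0,0,0,0,0,0]
    - [1,0,0,1,0,0,0]
    - [1,0,0,1,0,0,0]
    - [1,0,0,1,0,0,0]
    - [1,0,0,1,0,0,0]
    - [1,0,0,0,0,0,0]
    - [1,0,0,0,0,0,0]

```text
t: 10.7
eef_pos: [0.539, 0.0611, 0.2276]
ee_rot: [3.142, 0.0, -1.617]
force: [0.0, 0.7, -3.0]
width: 0.0096
gripper_force: 40.0
```

Emit:
servo_tool:
  deltas:
    - [1,0,0,0.7,0,0,0]
    - [1,0,0,0.7,0,0,0]
    - [1,0,0,0.6,0,0,0]
    - [1,0,0,0,0,0,0]
    - [1,0,0,0,0,0,0]

```text
t: 11.12
eef_pos: [0.539, 0.0611, 0.2255]
ee_rot: [3.142, -0.0, -1.617]
force: [0.6, -0.2, -4.0]
width: 0.0097
gripper_force: 40.0
```

Emit:
servo_tool:
  deltas:
    - [1,-0.8,0,0,0,0,0]
    - [1,0,0,0.8,0,0,0]
    - [1,0,0,0.8,0,0,0]
    - [1,0,0,0.8,0,0,0]
    - [1,0,0,0.6,0,0,0]
    - [1,0,0,0,0,0,0]
    - [1,0,0,0,0,0,0]

```text
t: 11.7
eef_pos: [0.539, 0.0619, 0.2225]
ee_rot: [3.141, -0.0, -1.617]
force: [-0.5, 0.7, -3.4]
width: 0.0096
gripper_force: 40.0
```

Emit:
servo_tool:
  deltas:
    - [1,0,0,0.8,0,0,0]
    - [1,0,0,0.8,0,0,0]
    - [1,0,0,0.8,0,0,0]
    - [1,0,0,0.8,0,0,0]
    - [1,0,0,0.8,0,0,0]
    - [1,0,0,0,0,0,0]

```text
t: 12.2
eef_pos: [0.5389, 0.0619, 0.2183]
ee_rot: [3.141, -0.0, -1.617]
force: [-0.1, -0.8, -3.1]
width: 0.0099
gripper_force: 40.0
```

Emit:
servo_tool:
  deltas:
    - [1,0,0,0.8,0,0,0]
    - [1,0,0,0.8,0,0,0]
    - [1,0,0,0.8,0,0,0]
    - [1,0,0,0.8,0,0,0]
    - [1,0,0,0,0,0,0]

```text
t: 12.62
eef_pos: [0.539, 0.0619, 0.2152]
ee_rot: [3.141, -0.0, -1.617]
force: [0.1, 0.0, -3.6]
width: 0.0098
gripper_force: 40.0
```

Emit:
servo_tool:
  deltas:
    - [1,0,0,0.8,0,0,0]
    - [1,0,0,0.8,0,0,0]
    - [1,0,0,0.8,0,0,0]
    - [1,0,0,0.8,0,0,0]
    - [1,0,0,0.5,0,0,0]
    - [1,0,0,0,0,0,0]

```text
t: 13.12
eef_pos: [0.539, 0.0619, 0.2115]
ee_rot: [3.141, -0.0, -1.617]
force: [-0.4, -0.8, -2.9]
width: 0.0099
gripper_force: 40.0
```

Emit:
servo_tool:
  deltas:
    - [1,0,0,0.4,0,0,0]
    - [1,0,0,0.4,0,0,0]
    - [1,0,0,0.4,0,0,0]
    - [1,0,0,0,0,0,0]

```text
t: 13.45
eef_pos: [0.539, 0.0619, 0.2104]
ee_rot: [3.141, -0.0, -1.617]
force: [-0.0, -0.6, -3.9]
width: 0.0095
gripper_force: 40.0
```

Emit:
servo_tool:
  deltas:
    - [1,0,0,0.4,0,0,0]
    - [1,0,0,0.4,0,0,0]
    - [1,0,0,0.3,0,0,0]
    - [1,0,0,0,0,0,0]

```text
t: 13.78
eef_pos: [0.5391, 0.0619, 0.2095]
ee_rot: [-3.141, -0.0, -1.617]
force: [0.8, 0.4, -2.5]
width: 0.0099
gripper_force: 40.0
```

Emit:
servo_tool:
  deltas:
    - [1,0,0,0.4,0,0,0]
    - [1,0,0,0,0,0,0]
    - [1,0,0,0,0,0,0]

```text
t: 14.03
eef_pos: [0.5392, 0.062, 0.2093]
ee_rot: [-3.141, 0.0, -1.617]
force: [-1.0, 1.7, 0.9]
width: 0.0096
gripper_force: 40.0
```

Emit:
servo_tool:
  deltas:
    - [1,0,0,0.2,0,0,0]
    - [1,0,0,0,0,0,0]
    - [0,0,0,0,0,0,0]
    - [0,0,0,0,0,0,0]
    - [0,0,0,0,0,0,0]
    - [0,0,0,0,0,0,0]
    - [0,0,0,0,0,0,0]
    - [0,0,0,0,0,0,0]
    - [0,0,0,-10,0,0,0]
    - [0,0,0,-20,0,0,0]
    - [0,0,0,-25,0,0,0]
    - [0,0,0,-15,0,0,0]
    - [0,0,0,0,0,0,0]

```text
t: 15.12
eef_pos: [0.5409, 0.0622, 0.2835]
ee_rot: [-3.135, 0.002, -1.616]
force: [-0.3, 0.5, 0.3]
width: 0.0437
gripper_force: 0.0
```

```bash
python3 - <<'E'
from h import *
s=arm.get_state(); print(s["t"],s["eef_pos"],np.degrees(s["ee_rot"]),s["force"],s["width"])
f=arm.grab_frame("wrist"); g=arm.grab_frame("scene"); t=arm.grab_frame("top")
save(f,"pics/w5.png"); save(g,"pics/s5.png"); save(t,"pics/t5.png")
a=cv2.imread("pics/w5.png"); b=cv2.imread("pics/s5.png")[110:290,100:300]; c=cv2.imread("pics/t5.png")[100:260,200:420]
o=np.zeros((600,800,3),np.uint8); o[:300,:400]=cv2.resize(a,(400,300)); o[:360,400:]=cv2.resize(b,(400,360)); o[305:596,:400]=cv2.resize(c,(400,291))
cv2.imwrite("pics/v5.png",cv2.convertScaleAbs(o,alpha=1.4))
E
```

```text
15.1167 [0.5409 0.0622 0.2835] [-179.6414    0.102   -92.6178] [-0.3416  0.5288  0.3125] 0.04373313723419876
```

View pics/v5.png

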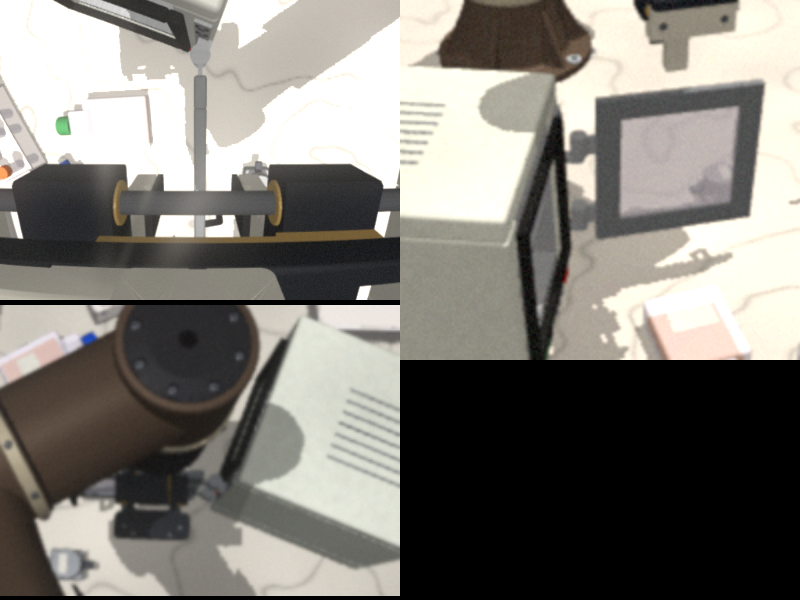

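Emit:
servo_tool:
  deltas:
    - [1,-14,10,0,0,0,0]
    - [1,-14,10,0,0,0,0]
    - [1,-14,11,0,0,0,0]
    - [1,-14,11,0,0,0,0]
    - [1,0,0,0,0,0,0]
    - [1,0,0,0,0,0,0]
    - [1,0,0,0,0,0,0]
    - [1,0,0,0,0,0,0]
    - [1,0,0,0,0,0,0]
    - [1,0,0,20,0,0,0]
    - [1,0,0,20,0,0,0]
    - [1,0,0,15,0,0,0]
    - [1,0,0,10,0,0,0]
    - [1,0,0,0,0,0,0]
  squeeze: 10

```text
t: 16.43
eef_pos: [0.4987, 0.1189, 0.2116]
ee_rot: [3.138, -0.002, -1.618]
force: [-0.7, 0.1, -0.2]
width: 0.0004
gripper_force: 0.0
```

Emit:
servo_tool:
  deltas:
    - [1,0,-4,-3,0,0,0]
    - [1,0,-4,-3,0,0,0]
    - [1,0,-3,0,0,0,0]
    - [1,0,-3,0,0,0,0]
    - [1,-0.5,-3.2,0,0,0,1.2]
    - [1,-1.1,-6.5,0,0,0,2.5]
    - [1,-1.1,-6.5,0,0,0,2.5]
    - [1,-1.1,-6.5,0,0,0,2.5]
    - [1,-1.1,-6.5,0,0,0,2.5]
    - [1,-1.1,-6.5,0,0,0,2.5]
    - [1,-1.1,-6.5,0,0,0,2.5]
    - [1,-1.1,-6.5,0,0,0,2.5]
    - [1,-1.1,-6.5,0,0,0,2.5]
    - [1,-1.1,-6.5,0,0,0,2.5]
    - [1,-1.1,-6.5,0,0,0,2.5]

```text
t: 17.68
eef_pos: [0.5825, 0.1132, 0.2198]
ee_rot: [3.142, 0.0, -2.078]
force: [-0.7, 0.4, -0.4]
width: 0.0006
gripper_force: 0.1
```

```bash
cat > chk.py <<'E'
from h import *
s=arm.get_state(); yaw=s["ee_rot"][2]; th=yaw+np.pi/2
H=np.array([.5345,-.031]); d=np.array(s["eef_pos"])[:2]-H
xd=np.array([np.cos(th),np.sin(th)]); yd=np.array([-xd[1],xd[0]])
print(s["t"],s["eef_pos"],"door-frame yaw",np.degrees(th)%360-360,"r",d@yd,"d",-d@xd,"F",s["force"])
E
python3 chk.py; python3 - <<'E'
from h import *
g=arm.grab_frame("scene"); save(g,"pics/s6.png"); w=arm.grab_frame("wrist"); save(w,"pics/w6.png")
cv2.imwrite("pics/v6.png",cv2.resize(np.hstack([cv2.imread("pics/s6.png")[60:290],cv2.imread("pics/w6.png")[:230]]),(800,180)))
E
```

```text
17.6833 [0.5825 0.1132 0.2198] door-frame yaw -29.035843353595794 r 0.14941057930292762 d 0.028009946503233484 F [-0.7418  0.3808 -0.3915]
```

View pics/v6.png

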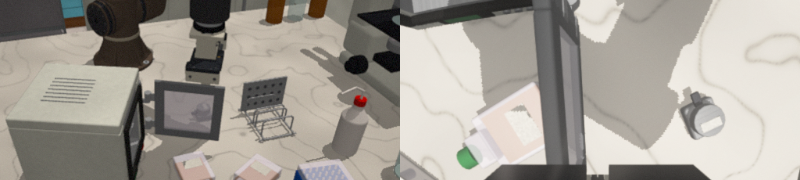

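Emit:
servo_tool:
  deltas:
    - [1,-1.1,-6.5,0,0,0,2.5]
    - [1,-1.2,-7.8,0,0,0,3]
    - [1,-1.2,-7.8,0,0,0,3]
    - [1,-1.2,-7.8,0,0,0,3]
    - [1,-1.2,-7.8,0,0,0,3]
    - [1,-1.2,-7.8,0,0,0,3]
    - [1,-1.2,-7.8,0,0,0,3]
    - [1,-1.2,-7.8,0,0,0,3]
    - [1,-1.2,-7.8,0,0,0,3]
    - [1,-1.2,-7.8,0,0,0,3]
    - [1,-1.2,-7.8,0,0,0,3]
    - [1,-1.2,-7.8,0,0,0,3]
    - [1,-1.2,-7.8,0,0,0,3]
    - [1,-1.2,-7.8,0,0,0,3]
    - [1,-1.1,-6.5,0,0,0,2.5]
    - [1,-0.8,-5.2,0,0,0,2]
    - [1,-0.6,-3.9,0,0,0,1.5]
    - [1,-0.4,-2.6,0,0,0,1]
    - [1,-0.4,-2.6,0,0,0,1]

```text
t: 19.37
eef_pos: [0.6736, 0.0265, 0.2198]
ee_rot: [3.142, -0.0, -2.939]
force: [-0.3, 0.3, -1.3]
width: 0.0005
gripper_force: 0.1
```

```bash
python3 chk.py; python3 - <<'E'
from h import *
g=arm.grab_frame("scene"); save(g,"pics/s7.png"); w=arm.grab_frame("wrist"); save(w,"pics/w7.png")
cv2.imwrite("pics/v7.png",cv2.resize(np.hstack([cv2.imread("pics/s7.png")[100:290,:300],cv2.imread("pics/w7.png")[:190]]),(800,187)))
E
```

```text
19.3667 [0.6736 0.0265 0.2198] door-frame yaw -78.37657074135188 r 0.14786869959022061 d 0.02833674308047813 F [-0.3381  0.3097 -1.278 ]
```

View pics/v7.png

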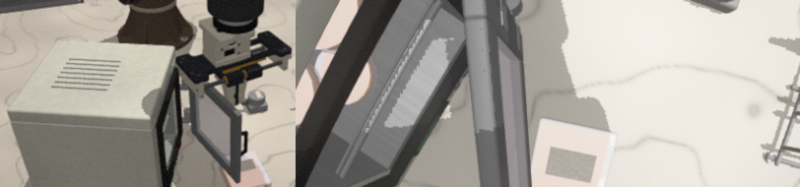

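Emit:
servo_tool:
  deltas:
    - [1,-0.6,-3.9,0,0,0,1.5]
    - [1,-0.6,-3.9,0,0,0,1.5]
    - [1,-0.6,-3.9,0,0,0,1.5]
    - [1,-0.6,-3.9,0,0,0,1.5]
    - [1,-0.6,-3.9,0,0,0,1.5]
    - [1,-0.6,-3.9,0,0,0,1.5]
    - [1,-0.6,-3.9,0,0,0,1.5]
    - [1,-0.6,-3.9,0,0,0,1.5]
    - [1,-0.6,-3.9,0,0,0,1.5]
    - [1,-0.6,-3.9,0,0,0,1.5]
    - [1,-0.6,-3.9,0,0,0,1.5]
    - [1,-0.6,-3.9,0,0,0,1.5]
    - [1,-0.6,-3.9,0,0,0,1.5]
    - [1,-0.4,-2.6,0,0,0,1]
    - [1,-0.3,-1.9,0,0,0,0.7]

```text
t: 20.72
eef_pos: [0.6838, -0.0284, 0.2197]
ee_rot: [-3.142, -0.0, 2.973]
force: [0.6, 0.3, -0.5]
width: 0.0007
gripper_force: 0.1
```

Emit:
servo_tool:
  deltas:
    - [1,-0.3,-1.9,0,0,0,0.7]
    - [1,-0.3,-1.9,0,0,0,0.7]
    - [1,-0.3,-1.9,0,0,0,0.7]
    - [1,-0.3,-1.9,0,0,0,0.7]
    - [1,0,0,0,0,0,0]

```text
t: 21.13
eef_pos: [0.6836, -0.0359, 0.2198]
ee_rot: [-3.142, -0.0, 2.925]
force: [-0.5, -1.0, 0.1]
width: 0.0008
gripper_force: 0.0
```

```bash
python3 chk.py
```

```text
21.1333 [ 0.6836 -0.0359  0.2198] door-frame yaw -102.41149801401997 r 0.14663006706684853 d 0.02720614378443392 F [-0.5307 -0.9871  0.0631]
```

Emit:
servo_tool:
  deltas:
    - [1,-0.2,-1.3,0,0,0,0.5]
    - [1,-0.2,-1.3,0,0,0,0.5]
    - [1,-0.2,-1.3,0,0,0,0.5]
    - [1,-0.2,-1.3,0,0,0,0.5]
    - [1,-0.2,-1.3,0,0,0,0.5]
    - [1,-0.2,-1.3,0,0,0,0.5]
    - [1,-0.2,-1.3,0,0,0,0.5]
    - [1,-0.2,-1.3,0,0,0,0.5]
    - [1,-0.2,-1.3,0,0,0,0.5]
    - [1,-0.2,-1.3,0,0,0,0.5]
    - [1,-0.2,-1.3,0,0,0,0.5]
    - [1,-0.2,-1.3,0,0,0,0.5]

```text
t: 22.13
eef_pos: [0.6818, -0.0515, 0.2197]
ee_rot: [-3.142, -0.0, 2.821]
force: [-0.4, 0.2, -0.1]
width: 0.0006
gripper_force: 0.1
```

Emit:
servo_tool:
  deltas:
    - [1,-0.2,-1.3,0,0,0,0.5]
    - [1,-0.2,-1.3,0,0,0,0.5]
    - [1,-0.2,-1.3,0,0,0,0.5]
    - [1,0,0,0,0,0,0]

```text
t: 22.47
eef_pos: [0.6811, -0.0555, 0.2198]
ee_rot: [-3.142, -0.0, 2.794]
force: [1.0, -0.1, -0.6]
width: 0.0004
gripper_force: 0.0
```

```bash
python3 chk.py
```

```text
22.4667 [ 0.6811 -0.0555  0.2198] door-frame yaw -109.89964156366574 r 0.14618937530521695 d 0.02686801276077973 F [ 1.0245 -0.1307 -0.6309]
```

Emit:
servo_tool:
  deltas:
    - [1,-0.1,-0.8,0,0,0,0.3]
    - [1,-0.1,-0.8,0,0,0,0.3]
    - [1,-0.1,-0.8,0,0,0,0.3]
    - [1,-0.1,-0.8,0,0,0,0.3]
    - [1,0,0,0,0,0,0]

```text
t: 22.88
eef_pos: [0.6804, -0.0585, 0.2198]
ee_rot: [-3.142, -0.0, 2.774]
force: [-0.1, -0.1, -0.5]
width: 0.0001
gripper_force: 0.1
```

Emit:
servo_tool:
  deltas:
    - [1,-0.1,-0.8,0,0,0,0.3]
    - [1,-0.1,-0.8,0,0,0,0.3]
    - [1,-0.1,-0.8,0,0,0,0.3]
    - [1,0,0,0,0,0,0]

```text
t: 23.22
eef_pos: [0.6798, -0.0609, 0.2198]
ee_rot: [-3.142, -0.0, 2.758]
force: [0.4, 0.8, -0.6]
width: 0.0004
gripper_force: 0.1
```

Emit:
servo_tool:
  deltas:
    - [1,-0.1,-0.8,0,0,0,0.3]
    - [1,-0.1,-0.8,0,0,0,0.3]
    - [1,0,0,0,0,0,0]

```text
t: 23.47
eef_pos: [0.6794, -0.0624, 0.2198]
ee_rot: [-3.142, 0.0, 2.748]
force: [0.4, 0.7, 0.8]
width: 0.0003
gripper_force: 0.1
```

Emit:
servo_tool:
  deltas:
    - [1,0,-0.8,0,0,0,0]
    - [1,0,-0.8,0,0,0,0]
    - [1,0,0,0,0,0,0]

```text
t: 23.72
eef_pos: [0.6787, -0.0639, 0.2198]
ee_rot: [-3.142, -0.0, 2.748]
force: [0.5, 0.1, 0.5]
width: 0.0
gripper_force: 0.1
```

Emit:
servo_tool:
  deltas:
    - [1,0,-0.8,0,0,0,0]
    - [1,0,-0.8,0,0,0,0]
    - [1,0,0,0,0,0,0]

```text
t: 23.97
eef_pos: [0.6781, -0.0654, 0.2198]
ee_rot: [-3.142, -0.0, 2.748]
force: [-0.4, -0.1, -0.3]
width: 0.0003
gripper_force: 0.1
```

Emit:
servo_tool:
  deltas:
    - [1,0,-0.8,0,0,0,0]
    - [1,0,-0.8,0,0,0,0]
    - [1,0,0,0,0,0,0]

```text
t: 24.22
eef_pos: [0.6775, -0.0669, 0.2198]
ee_rot: [3.142, 0.0, 2.748]
force: [0.2, -0.1, 0.2]
width: 0.0004
gripper_force: 0.1
```

```bash
python3 chk.py; python3 - <<'E'
from h import *
w=arm.grab_frame("wrist"); save(w,"pics/w8.png"); s=arm.get_state()
print([(d["conf"],world(w,d["at"])) for d in arm.recognise("door_mid",w)[:2]],[(d["conf"],world(w,d["at"])) for d in arm.recognise("door_pull",w)[:2]])
# door top face: find long straight edges, back-project at z=.24
g=cv2.cvtColor(w["color"],cv2.COLOR_RGB2GRAY)
L=cv2.createLineSegmentDetector().detect(g[:225])[0][:,0]
H=np.array([.5345,-.031])
for l in L:
    if np.hypot(l[0]-l[2],l[1]-l[3])<45: continue
    for z in (.24,.27):
        a=plane(w,l[:2],z)[:2];b=plane(w,l[2:],z)[:2];d=b-a
        n=np.array([-d[1],d[0]])/np.linalg.norm(d)
        print(z,l.round(),a,b,"dir",round(np.degrees(np.arctan2(d[1],d[0]))%180,1),"dist hinge",round(1000*(n@(H-a)),1))
E
```

```text
24.2167 [ 0.6775 -0.0669  0.2198] door-frame yaw -112.55325314019493 r 0.14584295137192937 d 0.021738264965478808 F [ 0.2329 -0.1392  0.2144]
[(0.59, array([ 0.6083, -0.0608,  0.2336]))] [(0.86, array([ 0.6108, -0.0642,  0.231 ]))]
0.24 [234.  31. 237.  88.] [ 0.586  -0.0364] [ 0.6067 -0.044 ] dir 159.9 dist hinge -12.6
0.27 [234.  31. 237.  88.] [ 0.5926 -0.0374] [ 0.6088 -0.0434] dir 159.9 dist hinge -13.9
0.24 [272. 210. 354. 210.] [ 0.6596 -0.0499] [ 0.6736 -0.0164] dir 67.3 dist hinge 122.7
0.27 [272. 210. 354. 210.] [ 0.6501 -0.048 ] [ 0.6611 -0.0218] dir 67.3 dist hinge 113.3
0.24 [237.  89. 239. 223.] [ 0.6071 -0.0442] [ 0.6597 -0.0654] dir 158.1 dist hinge -14.8
0.27 [237.  89. 239. 223.] [ 0.6091 -0.0436] [ 0.6503 -0.0601] dir 158.1 dist hinge -16.1
0.24 [181.  54. 185. 207.] [ 0.586  -0.0593] [ 0.6438 -0.0843] dir 156.6 dist hinge 5.5
0.27 [181.  54. 185. 207.] [ 0.5926 -0.0553] [ 0.6378 -0.0749] dir 156.6 dist hinge -0.7
0.24 [160. 208. 151.   1.] [ 0.6401 -0.0948] [ 0.5627 -0.0616] dir 156.8 dist hinge -17.0
0.27 [160. 208. 151.   1.] [ 0.6349 -0.0832] [ 0.5743 -0.0572] 
[... 2134 characters left out ...]
[191. 114. 194. 182.] [ 0.6089 -0.0655] [ 0.6352 -0.076 ] dir 158.2 dist hinge 4.4
0.27 [191. 114. 194. 182.] [ 0.6105 -0.0602] [ 0.6311 -0.0684] dir 158.2 dist hinge -1.1
0.24 [210. 128. 205.  23.] [ 0.6171 -0.0604] [ 0.5791 -0.0455] dir 158.6 dist hinge 2.8
0.27 [210. 128. 205.  23.] [ 0.6169 -0.0563] [ 0.5872 -0.0446] dir 158.6 dist hinge 6.6
0.24 [371.  69. 397. 149.] [0.6201 0.009 ] [0.655  0.0089] dir 179.9 dist hinge -40.2
0.27 [371.  69. 397. 149.] [ 0.6193 -0.0019] [ 0.6465 -0.0019] dir 179.9 dist hinge -29.3
0.24 [227. 206. 224. 137.] [ 0.6503 -0.0672] [ 0.6227 -0.0564] dir 158.5 dist hinge 8.7
0.27 [227. 206. 224. 137.] [ 0.6429 -0.0616] [ 0.6213 -0.053 ] dir 158.5 dist hinge 11.3
```

Emit:
servo_tool:
  deltas:
    - [1,0,-0.7,0,0,0,0]
    - [1,0,-0.7,0,0,0,0]
    - [1,0,0,0,0,0,0]

```text
t: 24.62
eef_pos: [0.677, -0.0681, 0.2198]
ee_rot: [-3.142, -0.0, 2.748]
force: [-1.3, 0.1, 0.8]
width: 0.0003
gripper_force: 0.1
```

Emit:
servo_tool:
  deltas:
    - [1,0,-0.6,0,0,0,0]
    - [1,0,-0.6,0,0,0,0]
    - [1,0,0,0,0,0,0]

```text
t: 24.87
eef_pos: [0.6766, -0.0692, 0.2198]
ee_rot: [-3.142, 0.0, 2.748]
force: [-1.0, 0.0, -0.1]
width: 0.0007
gripper_force: 0.1
```

Emit:
servo_tool:
  deltas:
    - [1,0,-0.6,0,0,0,0]
    - [1,0,0,0,0,0,0]

```text
t: 25.03
eef_pos: [0.6763, -0.0698, 0.2198]
ee_rot: [3.142, 0.0, 2.748]
force: [0.1, 0.7, -0.3]
width: 0.0006
gripper_force: 0.1
```

Emit:
servo_tool:
  deltas:
    - [1,0,-0.6,0,0,0,0]
    - [1,0,0,0,0,0,0]

```text
t: 25.2
eef_pos: [0.6761, -0.0703, 0.2198]
ee_rot: [3.142, -0.0, 2.748]
force: [0.6, 1.0, -0.4]
width: 0.0004
gripper_force: 0.1
```

Emit:
servo_tool:
  deltas:
    - [1,0,-0.6,0,0,0,0]
    - [1,0,0,0,0,0,0]

```text
t: 25.37
eef_pos: [0.6759, -0.0709, 0.2198]
ee_rot: [-3.142, -0.0, 2.748]
force: [0.5, 0.0, 0.7]
width: 0.0002
gripper_force: 0.1
```

Emit:
servo_tool:
  deltas:
    - [1,0,-0.6,0,0,0,0]
    - [1,0,0,0,0,0,0]

```text
t: 25.53
eef_pos: [0.6756, -0.0714, 0.2197]
ee_rot: [-3.142, -0.0, 2.748]
force: [0.7, -0.2, -0.2]
width: 0.0005
gripper_force: 0.1
```

Emit:
servo_tool:
  deltas:
    - [1,0,-0.6,0,0,0,0]
    - [1,0,0,0,0,0,0]

```text
t: 25.7
eef_pos: [0.6755, -0.0719, 0.2198]
ee_rot: [3.141, 0.0, 2.748]
force: [0.5, 0.4, -0.4]
width: 0.0005
gripper_force: 0.2
```

```bash
cat > ang.py <<'E'
from h import *
w=arm.grab_frame("wrist"); g=cv2.cvtColor(w["color"],cv2.COLOR_RGB2GRAY)
L=cv2.createLineSegmentDetector().detect(g[:225])[0][:,0]
for l in L:
    if np.hypot(l[0]-l[2],l[1]-l[3])<60: continue
    o=[]
    for z in (.24,.27):
        a=plane(w,l[:2],z)[:2];b=plane(w,l[2:],z)[:2];d=b-a; o.append(round(np.degrees(np.arctan2(d[1],d[0]))%180,1))
    if 150<o[0]<165: print(l.round(),o)
E
python3 ang.py; python3 chk.py
```

```text
[240.  86. 238. 188.] [np.float64(156.0), np.float64(156.0)]
[172. 208. 167. 102.] [np.float64(156.6), np.float64(156.6)]
[168. 102. 165.   1.] [np.float64(156.6), np.float64(156.6)]
[192.   1. 196. 209.] [np.float64(156.5), np.float64(156.5)]
[215. 164. 215.   1.] [np.float64(156.5), np.float64(156.5)]
[146. 199. 137.  38.] [np.float64(156.7), np.float64(156.7)]
[223.  44. 223. 208.] [np.float64(156.5), np.float64(156.5)]
[235. 208. 236.  64.] [np.float64(156.1), np.float64(156.1)]
25.75 [ 0.6755 -0.0719  0.2198] door-frame yaw -112.5461116924748 r 0.14585034998776422 d 0.01631389649130967 F [ 0.4799  0.6012 -0.3111]
```

Emit:
servo_tool:
  deltas:
    - [1,0,-0.5,0,0,0,0]
    - [1,0,0,0,0,0,0]

```text
t: 25.92
eef_pos: [0.6754, -0.072, 0.2198]
ee_rot: [3.141, 0.0, 2.748]
force: [-0.3, 2.1, -1.2]
width: 0.0004
gripper_force: 1.2
```

Emit:
servo_tool:
  deltas:
    - [1,0,-0.5,0,0,0,0]
    - [1,0,0,0,0,0,0]

```text
t: 26.08
eef_pos: [0.6754, -0.0721, 0.2198]
ee_rot: [3.14, 0.0, 2.748]
force: [1.4, 5.3, -1.1]
width: 0.0006
gripper_force: 2.5
```

Emit:
servo_tool:
  deltas:
    - [1,0,2,0,0,0,0]
    - [1,0,5,0,0,0,0]
    - [1,0,15,0,0,0,0]
    - [1,0,20,0,0,0,0]
    - [1,0,0,-20,0,0,0]
    - [1,0,0,-30,0,0,0]
    - [1,0,0,-20,0,0,0]
    - [1,0,0,0,0,0,0]
    - [1,0,0,0,0,0,0]
    - [1,0,0,0,0,0,0]

```text
t: 26.92
eef_pos: [0.6912, -0.0329, 0.2891]
ee_rot: [-3.141, -0.001, 2.749]
force: [0.2, -0.2, -0.3]
width: 0.0006
gripper_force: 0.0
```

```bash
python3 chk.py; python3 ang.py
```

```text
26.9167 [ 0.6912 -0.0329  0.2891] door-frame yaw -112.50804824365034 r 0.14550600369681574 d 0.058233421464058535 F [ 0.1978 -0.1798 -0.2509]
[136. 208. 125.  33.] [np.float64(156.6), np.float64(156.6)]
[205.  71. 209. 206.] [np.float64(157.4), np.float64(157.4)]
[143.  12. 155. 208.] [np.float64(157.4), np.float64(157.4)]
[113. 202. 103.  56.] [np.float64(156.5), np.float64(156.5)]
[170.  61. 178. 208.] [np.float64(157.6), np.float64(157.6)]
[167. 181. 157.  13.] [np.float64(158.0), np.float64(158.0)]
[204. 188. 200.  74.] [np.float64(157.4), np.float64(157.4)]
[191.  72. 194. 194.] [np.float64(156.7), np.float64(156.7)]
[185. 203. 181.  68.] [np.float64(156.6), np.float64(156.6)]
```

Emit:
servo_tool:
  deltas:
    - [1,0,0,0,0,0,0]
    - [1,0,0,0,0,0,0]
    - [1,0,0,0,0,0,0]
    - [1,0,0,0,0,0,0]
    - [1,0,0,0,0,0,0]
    - [1,0,0,0,0,0,0]

```text
t: 27.47
eef_pos: [0.6911, -0.0341, 0.2897]
ee_rot: [-3.141, -0.0, 2.748]
force: [-0.9, 0.1, -0.5]
width: 0.0005
gripper_force: 0.0
```

```bash
python3 ang.py
```

```text
[138. 208. 127.  32.] [np.float64(156.6), np.float64(156.6)]
[206.  77. 210. 202.] [np.float64(157.4), np.float64(157.4)]
[145.  11. 157. 208.] [np.float64(157.4), np.float64(157.4)]
[172.  61. 180. 208.] [np.float64(157.6), np.float64(157.6)]
[116. 201. 106.  75.] [np.float64(156.5), np.float64(156.5)]
[169. 180. 165. 104.] [np.float64(157.7), np.float64(157.7)]
[205. 187. 202.  73.] [np.float64(157.4), np.float64(157.4)]
[192.  71. 195. 192.] [np.float64(156.7), np.float64(156.7)]
[186. 202. 182.  67.] [np.float64(156.6), np.float64(156.6)]
```

At rest and shut within about 1°, so I'm handing it in.

```bash
python3 -c "
from station import arm
print(arm.job_done())"
```

```text
the job is handed in; nothing more can be done
None
```

The door hangs on both pintles and is shut to within about 1° of the incubator's heading, at rest with the gripper clear of it; I handed the job in at about 27.5 s without a verdict coming back, and I did not measure the other bench items again at the end.

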